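Wedge the rocking case

ROBOT

A 6-joint arm with a two-finger parallel gripper is mounted at the origin on the work surface; the furniture and walls round the work are solid. World frame = base frame: x ahead of the robot, y to its left, z up, the work surface at z = 0. Lengths are in m, angles in rad, forces in N, time in s.
With the tool pointing down it reaches from about 0.35 to 0.95 m from the base axis. Payload 17.4 kg.
Tool frame: the origin (TCP) lies on the centre line of the jaws, within the pads' length; the fingertips stand 17 mm ahead of it and the grasp point (between the pads) lies 2 mm behind it; z points along the fingers, x is the direction in which the jaws open and shut, and the axes are right-handed (so a half turn about z gives the same grasp; the last joint's range is limited). The gripper opens to 93 mm and grips with 3 to 60 N. Pads are 15 mm wide; open, the fingers measure 128 mm over their backs; the gripper's body (75 mm by 188 mm) begins 65 mm behind the grasp point.
Start: joints at [-1.179, 0.116, 1.442, -0, 1.584, -0.038], TCP at [0.281, -0.614, 0.236] pointing down, gripper open.
Joint ranges: [-2.83, 2.83], [-0.83, 2.19], [0.07, 2.5], [-1.14, 4.28], [0.01, 3], [-2.97, 2.97]. Speed limits (rad/s): [1.89, 1.89, 2.22, 3.14, 3.14, 3.14].

INTERFACE

Orientations are given as a rotation vector (axis times angle).
In Python, from plant import status, imaging, finish_job, models gives the robot as it stands.
- The arm moves only by the tool apply_moves, never from a script. Its argument "increments" is a list of rows, each a list of 3 entries, a list of its own where there are three numbers: the finger opening in mm, from 0 to 93, then the shift along the tool's x, y, z in mm, then the turn about the tool's z in degrees. A call has 1 to 5 rows; each row shifts and turns the pose as measured when the row begins, along the tool's axes as they then stand; what a row does not reach is not made up. A row lasts 1/8 s, in which the tool goes at most 62.5 mm and 10.7 degrees, less where a joint would pass 70% of its speed; a pose out of reach is approached as far as the arm can. A call with a gripper value outside its range is refused whole. The fingers move at their own pace and stop on an object; the grip force is fixed at half the most. Time passes only in rows, so rows that do not move let the fingers close. It gives the time, the measured TCP pose, the force and the opening at its end, in the units of the state.
- status.state(): the state, without advancing time (a new reading comes with each control period).
- imaging.get_image(name): name is "scene" or "top"; returns the picture (420x560x3 uint8, red, green, blue); there is no depth.
- imaging.calibration(name): a dict with "fx", "fy", "cx", "cy" (pixels), "dist" ([k1, k2, p1, p2, k3] as OpenCV has them; the pictures are not rectified), "R" (3x3) and "t" (3): a world point X has camera coordinates R X + t. Camera axes: x right, y down, z forward; pixel columns grow to the right and rows downward; lengths in m; the calibration is good to about 2 mm. A picture is of the moment at which its call begins. calibration takes no time and is no camera call.
- finish_job(): hands the job in, once; it reports no verdict.
Trained networks look in the newest picture that a camera, given by its name, has taken for a name from the list of things; names that differ only in an ending like _2 or _b are one class to them, and where a whole thing is asked for, a point or a joint stands for the part that bears it (a point fixed in the world has none). Each returns a list of dicts, best first, with "score" (0 to 1); they miss things now and then, are a little off and sometimes report something else, mostly with a low value. They report only what shows in the picture. A call takes as long as a camera call. They do not tell look-alikes from the thing itself.
- models.recognise(camera, label): "position" ([column, row] in pixels, amid what is visible of it).
The state is a dict: "time_s": time; "qpos": joint angles; "qvel": joint speeds; "joint_efforts": joint torques, N m; "eef_pos": TCP position; "orientation": TCP orientation; "wrist_force": force on the tool from outside, world axes, zero at the start; "moment": the same for the moment, N m; "grip_width": finger opening in m.
Only numpy, scipy, OpenCV 4.12 (cv2) and the standard library are available. Lean on these libraries where they do the work, as an engineer would, in place of code of your own. Each camera call takes 0.05 s, during which the arm holds its last target. There are 200 camera calls.

TASK

The flat wooden case rocks because its near left foot is too short. Push the orange wedge along the worktop, thin end first, under that foot, about centred across its width, until it just fills the gap, without picking anything up, jacking the case out of level or shoving it along, and leave the other loose things alone. Test by touch: press gently down on the top of the case over that foot; push the wedge further in if it still rocks, and finish with the fingertips still pressing there and the case standing level and firm on the wedge.

Things in the scene. Friction and masses are not known exactly. Their poses are not given: they have to be found in the camera images.
- case: flat wooden case with brass corners, loose, about 2 kg, 160 mm (x) by 220 mm (y), flat top 54 mm and underside 18 mm above the worktop; origin at worktop level under its centre, x away from the latch side that faces the robot, y to its left. Stands level on three of its black domed feet, 18 mm across, centred at x = +-60, y = +-90 mm; the near left one (-60, 90) is too short.
- foot_point (a point): the point on the case's bottom plane below the short foot's centre (case x -60, y 90, z 0 mm). The short foot hangs 4 to 8 mm clear (how much is not told). A press of 2 to 4 N on the top over it tips the case until this foot is down; let go, the case tips back level.
- press_corner (a point): the point of the case's top straight above the short foot, where to press (case x = -60, y = 90, z = 54 mm); 54 mm above the worktop while the case stands level
- wedge: orange plastic levelling wedge, loose, 80 g, 80 mm long (x), 40 mm wide (y); origin at worktop level under its middle; +x points to the thin end. Flat back face at x = -40 mm, 16.5 mm high; top slopes evenly to 2.5 mm at x = +40. Centre of mass about 13 mm behind the middle. Slides with less than 1 N; about 3 N wedges it snugly under the foot, much more shoves the case.
- round_box: pale round pill box, 42 mm across, 20 mm high, loose, origin under its centre; leave alone
- blue_cap: blue plastic cap, 34 mm across, 20 mm high, loose, origin under its centre; leave alone
- brass_die: small brass press die, 22 mm across, 26 mm high, loose, origin under its centre; leave alone
There are look-alikes about, which are no part of the job. There is more than one size of the wedge; the one meant has the size given above.

How it is judged:
At the end, for the whole second after the job is handed in: Fingertips press (over 2.5 N) on the case's top within 40 mm of the point over the short foot; the case is still and level within 0.018 rad (1.5 mm at that foot); the wedge carries over 1 N, its centre line within 14 mm of the foot's centre; no finger on the wedge (contact force between the fingers and case above 2.5 N and horizontal distance between the grasp point and press_corner below 0.04 m and height (world z) of the grasp point above 0.056 m and contact force between wedge and case above 1 N and y of foot_point in the frame of wedge between -0.014 and 0.014 m and angle between case's own z axis and vertical below 0.018 rad and linear speed of case below 0.01 m/s and contact force between the fingers and wedge below 0.1 N); the arm keeps its last pose, push and grip.
It fails at once if the wedge is lifted, carried or tipped over (height (world z) of wedge above 0.012 m or angle between wedge's own z axis and vertical above 0.3 rad).
It fails at once if the case is lifted off the worktop or jacked well out of level (height (world z) of case above 0.012 m or angle between case's own z axis and vertical above 0.2 rad).
It fails at once if the case is shoved more than 30 mm (distance of case from where it was at the start of the episode above 0.03 m).
It fails at once if the fingers press on the case with more than 35 N (not gentle) (contact force between the fingers and case above 35 N).
It fails at once if a bystander is moved more than 20 mm (distance of any of round_box, blue_cap, brass_die from where it was at the start of the episode above 0.02 m).
It also fails if it takes over 58 s, if anything falls off the work surface, if the arm or the gripper's body presses on something with over 40 N, if the wrist force passes 120 N, or if a joint passes its speed limit or range.

## Working session

There is one attempt and no reset: what is moved stays moved. The work goes in short steps, Python scripts to look and compute and a tool call to move; the robot and the scene stay as the last step left them, time stands still between calls to the robot, and variables do not carry over. Pictures are saved under pics/ and viewed, about 8 in all and at most 12, crops included, and the job is handed in when it is done.

Besides the shell and the picture viewer there is one more tool, called after "Emit:" as name(argument=value, ...), one argument or row to a line, values as JSON. apply_moves: Moves the arm, as the interface text tells. Its arguments: {"type":"object","properties":{"increments":{"type":"array"}},"required":["increments"]}

```bash
ls; mkdir -p pics
cat > h.py <<'E'
import numpy as np, cv2
from plant import status, imaging, models
def cal(n):
    c=imaging.calibration(n); K=np.array([[c['fx'],0,c['cx']],[0,c['fy'],c['cy']],[0,0,1.]])
    return K,np.array(c['dist']),np.array(c['R']),np.array(c['t'])
def p2w(n,uv,z):
    K,d,R,t=cal(n); q=cv2.undistortPoints(np.array(uv,float).reshape(-1,1,2),K,d).reshape(-1,2)
    r=np.c_[q,np.ones(len(q))]@R; o=-R.T@t
    return o+r*((z-o[2])/r[:,2])[:,None]
def w2p(n,X):
    K,d,R,t=cal(n); return cv2.projectPoints(np.array(X,float).reshape(-1,3),cv2.Rodrigues(R)[0],t,K,d)[0].reshape(-1,2)
def save(n,f,crop=None,s=1):
    im=imaging.get_image(n)[:,:,::-1]
    if crop: a,b,c,d=crop; im=im[b:d,a:c]
    im=cv2.resize(im,None,fx=s,fy=s,interpolation=cv2.INTER_CUBIC); cv2.imwrite('pics/'+f,im)
E
python3 - <<'E'
from h import *
save('top','t0.png',s=1.4); save('scene','s0.png',s=1.4)
for l in ['case','wedge','foot_point','press_corner','round_box','blue_cap','brass_die']:
    for n in ['top','scene']:
        for r in models.recognise(n,l): print(l,n,np.round(r['position']),round(r['score'],2),np.round(p2w(n,r['position'],.054 if 'c' == l[0] or l[0]=='p' else .01),3))
for n in ['top','scene']:
    K,d,R,t=cal(n); print(n,-R.T@t,K[0,0])
print(status.state())
E
```

```text
pics
case top [298. 148.] 0.91 [[ 0.645 -0.243  0.054]]
case scene [330. 210.] 0.65 [[ 0.605 -0.261  0.054]]
wedge top [237. 218.] 0.85 [[ 0.514 -0.118  0.01 ]]
wedge top [250. 294.] 0.72 [[ 0.361 -0.141  0.01 ]]
wedge top [288. 258.] 0.61 [[ 0.431 -0.218  0.01 ]]
wedge scene [253. 220.] 0.83 [[ 0.507 -0.12   0.01 ]]
wedge scene [208. 243.] 0.7 [[ 0.372 -0.13   0.01 ]]
wedge scene [254. 251.] 0.68 [[ 0.419 -0.216  0.01 ]]
foot_point top [298. 148.] 0.59 [[ 0.653 -0.246  0.01 ]]
foot_point scene [329. 209.] 0.71 [[ 0.682 -0.203  0.01 ]]
press_corner top [302. 152.] 0.91 [[ 0.638 -0.25   0.054]]
press_corner scene [333. 211.] 0.64 [[ 0.602 -0.27   0.054]]
round_box top [392. 239.] 0.63 [[ 0.462 -0.429  0.01 ]]
round_box scene [352. 285.] 0.78 [[ 0.464 -0.421  0.01 ]]
round_box scene [332. 212.] 0.46 [[ 0.673 -0.217  0.01 ]]
blue_cap top [150. 263.] 0.78 [[0.428 0.059 0.01 ]]
blue_cap scene [180. 206.] 0.45 [[0.43  0.057 0.01 ]]
brass_die top [189. 278.] 0.46 [[ 0.397 -0.019  0.01 ]]
brass_die scene [185. 218.] 0.52 [[ 0.403 -0.002  0.01 ]]
top [ 0.45344405 -0.17781401  1.07481875] 528.5206273240578
scene [-0.05073245 -0.72708415  0.43947567] 409.0618639227999
{'time_s': 0.8, 'qpos': array([-1.17876859e+00,  1.16011873e-01,  1.44161607e+00, -3.50968223e-06,
        1.58398851e+00, -3.77902092e-02]), 'qvel': array([-1.05397732e-03, -1.15298988e-04,  5.72968046e-05,  2.33140536e-04,
       -1.22339357e-03, -2.43246686e-03]), 'joint_efforts': array([ 2.30212943e-03, -7.20942950e+01, -6.22736478e+01,  7.81923579e-02,
        1.81585463e-02, -1.04089397e-04]), 'eef_pos': array([ 0.28127467, -0.61360838,  0.23562814]), 'orientation': array([-2.64407121e+00,  1.69659202e+00,  3.38306794e-05]), 'wrist_force': array([-0.11240673, -0.09662034, -0.49027121]), 'moment': array([ 0.02047893, -0.02385415,  0.01094473]), 'grip_width': 0.09312843493192892}
```

View pics/t0.png

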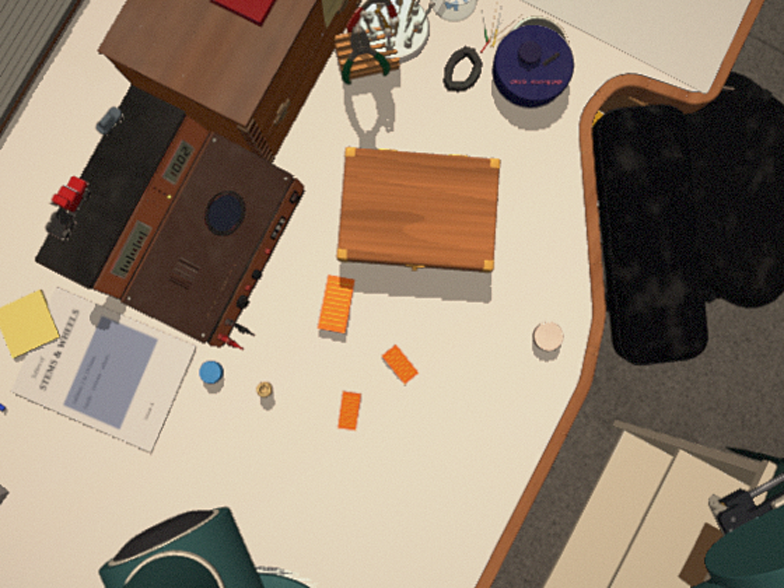

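View pics/s0.png

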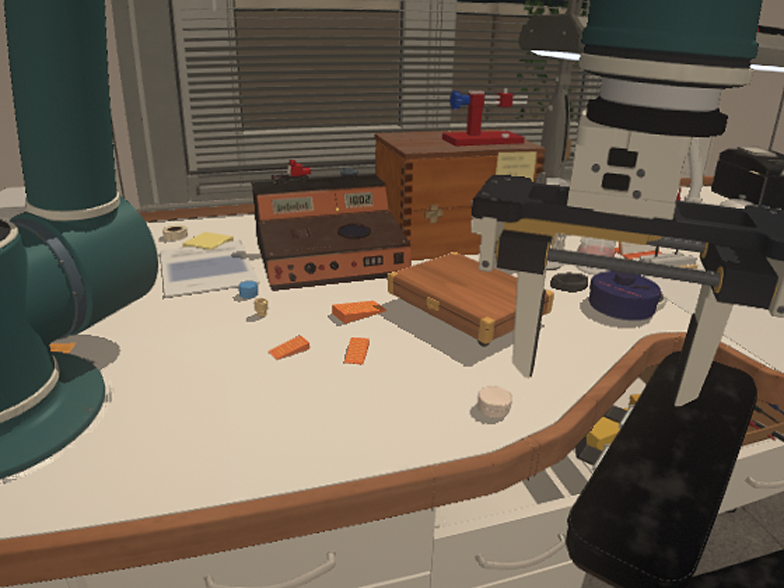

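The top view shows the case at about (298,148) original px, with its near left corner at (242,185). There are three wedges: big at (240,217), small at (286,260) and small at (250,294). I'll enlarge to confirm the size and which way the thin end points.

Run:
```python
from h import *
im=imaging.get_image('top')[:,:,::-1]; a=cv2.resize(im[95:315,215:365],None,fx=2.7,fy=2.7,interpolation=cv2.INTER_CUBIC)
sc=imaging.get_image('scene')[:,:,::-1]; b=cv2.resize(sc[170:270,180:400],None,fx=1.8,fy=1.8,interpolation=cv2.INTER_CUBIC)
c=np.zeros((max(a.shape[0],b.shape[0]),a.shape[1]+b.shape[1],3),np.uint8); c[:a.shape[0],:a.shape[1]]=a; c[:b.shape[0],a.shape[1]:]=b
print(c.shape); cv2.imwrite('pics/c1.png',c)
hsv=cv2.cvtColor(im,cv2.COLOR_BGR2HSV)
m=cv2.inRange(hsv,(5,190,150),(18,255,255))
for ct in cv2.findContours(m,cv2.RETR_EXTERNAL,cv2.CHAIN_APPROX_NONE)[0]:
    if cv2.contourArea(ct)<60: continue
    bx=cv2.boxPoints(cv2.minAreaRect(ct)); w=p2w('top',bx,.008)
    print(cv2.contourArea(ct),bx.round(1).tolist(),w[:,:2].round(4).tolist(),np.linalg.norm(np.diff(w,axis=0),axis=1).round(4))
cn=np.array([(347,150),(500,160),(492,270),(339,258)])/1.4
w=p2w('top',cn,.054);print(w.round(4),np.linalg.norm(w-np.roll(w,1,0),axis=1))
```

```text
(594, 801, 3)
269.0 [[241.39999389648438, 304.5], [244.89999389648438, 279.6000061035156], [256.79998779296875, 281.29998779296875], [253.3000030517578, 306.20001220703125]] [[0.3408, -0.1222], [0.39, -0.1306], [0.3859, -0.1543], [0.3367, -0.1459]] [0.05   0.0241 0.05  ]
264.5 [[273.1000061035156, 253.89999389648438], [282.29998779296875, 246.60000610351562], [297.79998779296875, 266.0], [288.6000061035156, 273.29998779296875]] [[0.4396, -0.1885], [0.4537, -0.2074], [0.4139, -0.2374], [0.3999, -0.2185]] [0.0235 0.0498 0.0235]
645.5 [[227.3000030517578, 233.89999389648438], [234.10000610351562, 196.3000030517578], [252.60000610351562, 199.6999969482422], [245.8000030517578, 237.1999969482422]] [[0.4824, -0.0974], [0.558, -0.1129], [0.5502, -0.1502], [0.4746, -0.1345]] [0.0772 0.0381 0.0772]
[[ 0.7293 -0.1465  0.054 ]
 [ 0.7099 -0.3622  0.054 ]
 [ 0.554  -0.3441  0.054 ]
 [ 0.5765 -0.1318  0.054 ]] [0.15351958 0.21656899 0.15702731 0.21350864]
```

View pics/c1.png

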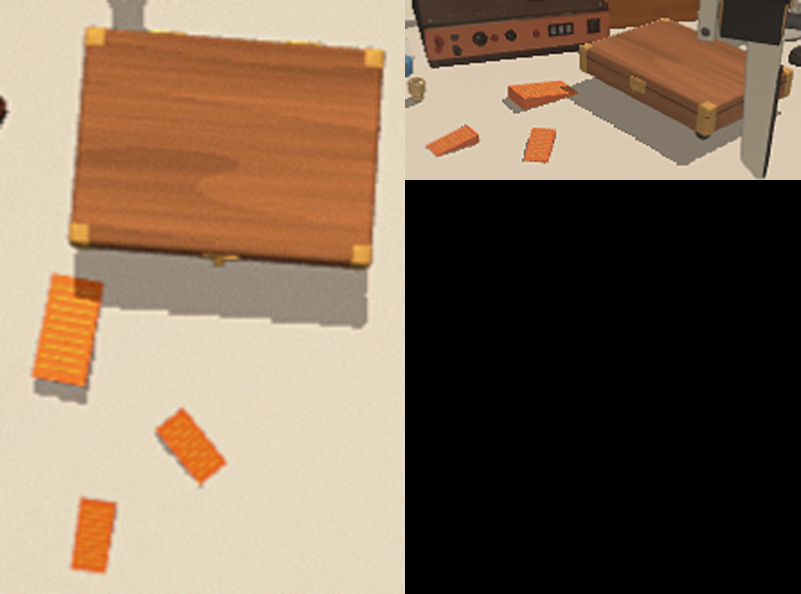

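Crop: the big orange wedge (original px 240,217) measures about 77x38 mm, so it fits 80x40. The other two, at (286,260) and (250,294), are 50x24 mm look-alikes. Its thin end points to the case, and its tall back and shadow face the robot. Next I'll fit poses.

```bash
cat >> h.py <<'E'
from scipy.optimize import least_squares
def rig(p,L): c,s=np.cos(p[2]),np.sin(p[2]); return np.array(L)@np.array([[c,s,0],[-s,c,0],[0,0,1]])+[p[0],p[1],0]
CASE=[[.08,.11,.054],[.08,-.11,.054],[-.08,-.11,.054],[-.08,.11,.054]]
WED=[[.04,.02,.0025],[.04,-.02,.0025],[-.04,-.02,.0165],[-.04,.02,.0165]]
def fit(uv,L,p0,n='top'):
    r=least_squares(lambda p:(w2p(n,rig(p,L))-uv).ravel(),p0); return r.x,np.abs(r.fun).max()
def wedge_uv():
    hsv=cv2.cvtColor(imaging.get_image('top'),cv2.COLOR_RGB2HSV)
    m=cv2.inRange(hsv,(5,190,70),(18,255,255)); return m
E
python3 - <<'E'
from h import *
uv=np.array([(85,30),(384,50),(371,265),(71,246)])/2.7+[215,95]
c,e=fit(uv,CASE,[.64,-.25,-.1]); print('case',c.round(4),np.degrees(c[2]),e)
wuv=np.array([(52,275),(103,283),(87,386),(33,377)])/2.7+[215,95]
w,e=fit(wuv,WED,[.51,-.12,-.2]); print('wedge',w.round(4),np.degrees(w[2]),e)
f=rig(c,[[-.06,.09,.054]])[0]; print('press',f)
# needed wedge pose along case x: foot in wedge frame
for g in (4,8):
    xl=40-(g-2.5)/14*80; print(g,'foot at wedge x',xl)
# wedge relative to case frame
R=lambda a:np.array([[np.cos(a),-np.sin(a)],[np.sin(a),np.cos(a)]])
print('wedge in case',R(c[2]).T@(w[:2]-c[:2]),np.degrees(w[2]-c[2]))
print('foot in wedge',R(w[2]).T@(f[:2]-w[:2]))
print('back',rig(w,[[-.04,0,0]]), 'back corners',rig(w,WED).round(3))
import scipy.spatial.transform as T
print(T.Rotation.from_rotvec(status.state()['orientation']).as_matrix().round(3))
# scene cross-check overlay
im=imaging.get_image('scene')[:,:,::-1].copy()
for P in list(rig(c,CASE))+list(rig(w,WED))+[f]:
    cv2.circle(im,tuple(int(v) for v in w2p('scene',[P])[0]),1,(0,255,0),-1)
cv2.imwrite('pics/s1.png',cv2.resize(im[160:280,180:420],None,fx=3.3,fy=3.3))
E
```

```text
case [ 0.6424 -0.2456 -0.0925] -5.299923529386762 0.9072574502975499
wedge [ 0.5154 -0.1249 -0.1834] -10.507588966917323 0.5106474262234428
press [ 0.59092433 -0.15045798  0.054     ]
4 foot at wedge x 31.42857142857143
8 foot at wedge x 8.571428571428573
wedge in case [-0.13760733  0.10848911] -5.207665437530561
foot in wedge [ 0.07896517 -0.0113687 ]
back [[ 0.47602738 -0.11758475  0.        ]] back corners [[ 0.558 -0.113  0.002]
 [ 0.551 -0.152  0.002]
 [ 0.472 -0.137  0.016]
 [ 0.48  -0.098  0.016]]
[[ 0.417 -0.909  0.   ]
 [-0.909 -0.417 -0.   ]
 [ 0.    -0.    -1.   ]]
```

View pics/s1.png

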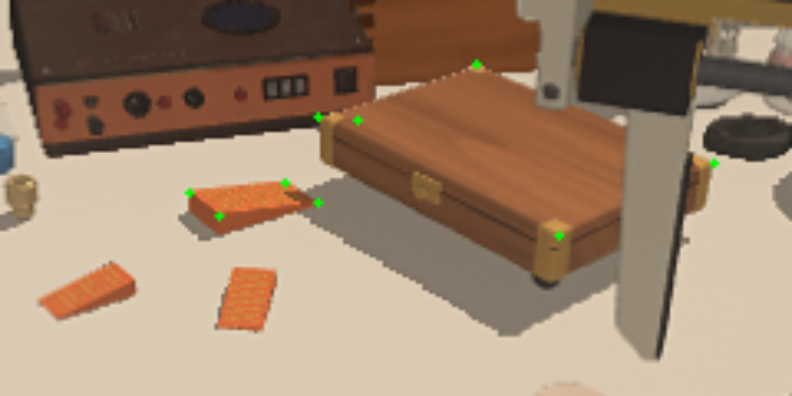

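The scene overlay agrees to about 2 mm: case corner (320,118) and wedge corners (190,193), (318,203). I'll push from behind with both fingertips and a narrow opening. First I turn the hand to heading -18.7°, which aims the wedge's axis at the foot.

Emit:
apply_moves(
  increments=[
    [15,[0,0,0],10.5],
    [15,[0,0,0],10.5],
    [15,[0,0,0],10.5],
    [15,[0,0,0],10.5],
    [15,[0,0,0],2],
  ],
)

```text
time_s: 1.58
eef_pos: [0.2813, -0.6136, 0.2356]
orientation: [1.789, -2.583, -0.0]
wrist_force: [0.3, 0.4, -0.4]
grip_width: 0.0476
```

```bash
cat >> h.py <<'E'
from scipy.spatial.transform import Rotation as Ro
def go(x,y,z):
    s=status.state(); M=Ro.from_rotvec(s['orientation']).as_matrix()
    d=M.T@(np.array([x,y,z])-s['eef_pos'])*1000
    print('t',s['time_s'],'pos',s['eef_pos'].round(4),'hdg(tool x+90)',round(np.degrees(np.arctan2(M[1,0],M[0,0]))+90,2),'tilt',M[:,2].round(3),'w',round(s['grip_width'],4),'F',s['wrist_force'].round(2)); print('tool shift mm',d.round(1))
E
python3 -c "
from h import *
go(.436,-.107,.236)"
```

```text
t 1.575 pos [ 0.2813 -0.6136  0.2356] hdg(tool x+90) -20.59 tilt [-0.  0. -1.] w 0.0476 F [ 0.28  0.38 -0.43]
tool shift mm [-5.287e+02  3.330e+01 -4.000e-01]
```

Emit:
apply_moves(
  increments=[
    [15,[-60,4,0],-1.9],
    [15,[-60,4,0],0],
    [15,[-60,4,0],0],
    [15,[-60,4,0],0],
    [15,[-60,4,0],0],
  ],
)

```text
time_s: 2.2
eef_pos: [0.361, -0.3182, 0.2342]
orientation: [-1.825, 2.557, 0.002]
wrist_force: [0.9, -0.1, -0.4]
grip_width: 0.0149
```

Emit:
apply_moves(
  increments=[
    [15,[-60,4,0],0],
    [15,[-60,4,0],0],
    [15,[-60,4,0],0],
    [15,[-30,2,0],0],
    [15,[0,0,0],0],
  ],
)

```text
time_s: 2.82
eef_pos: [0.4167, -0.1054, 0.2359]
orientation: [-1.828, 2.551, -0.004]
wrist_force: [0.3, 0.5, -0.2]
grip_width: 0.0153
```

```bash
python3 -c "
from h import *
go(.436,-.107,.024)"
```

```text
t 2.825 pos [ 0.4167 -0.1054  0.2359] hdg(tool x+90) -18.76 tilt [ 0.004  0.    -1.   ] w 0.0153 F [ 0.28  0.46 -0.15]
tool shift mm [ -4.4 -18.  211.9]
```

Emit:
apply_moves(
  increments=[
    [15,[-4,-18,50],0],
    [15,[0,0,60],0],
    [15,[0,0,55],0],
    [15,[0,0,35],0],
    [15,[0,0,10],0],
  ],
)

```text
time_s: 3.45
eef_pos: [0.4369, -0.1111, 0.0222]
orientation: [-1.825, 2.551, -0.011]
wrist_force: [0.7, 0.2, 0.7]
grip_width: 0.0149
```

Run:
```python
from h import *
go(.476,-.1176,.024)
save('top','t2.png',(180,90,380,290),3)
```

```text
t 3.45 pos [ 0.4369 -0.1111  0.0222] hdg(tool x+90) -18.85 tilt [ 0.009 -0.002 -1.   ] w 0.0149 F [0.73 0.24 0.71]
tool shift mm [ -6.5 -39.1  -1.4]
```

View pics/t2.png

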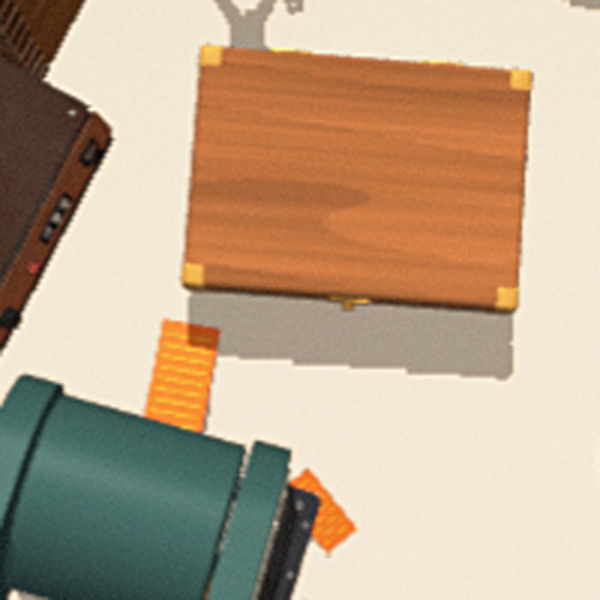

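The picture shows the arm over the wedge's rear, with the wedge's front still visible at crop (190,325) and undisturbed. Advancing now.

Emit:
apply_moves(
  increments=[
    [15,[-6,-12,0],0],
    [15,[0,-10,0],0],
    [15,[0,-5,0],0],
    [15,[0,-5,0],0],
    [15,[0,-5,0],0],
  ],
)

```text
time_s: 4.12
eef_pos: [0.4791, -0.119, 0.0274]
orientation: [-1.822, 2.548, -0.019]
wrist_force: [0.2, 0.2, -0.1]
grip_width: 0.0153
```

```bash
cat >> h.py <<'E'
def wfront(g0):
    # fit wedge pose from orange mask seen from top: maximise overlap of visible front
    im=imaging.get_image('top'); hsv=cv2.cvtColor(im,cv2.COLOR_RGB2HSV)
    m=cv2.inRange(hsv,(5,190,60),(18,255,255)); 
    n,l,st,ce=cv2.connectedComponentsWithStats(m)
    return m,[(st[i].tolist(),ce[i].round(1).tolist()) for i in range(1,n) if st[i][4]>60]
E
python3 - <<'E'
from h import *
go(.476,-.1176,.024)
print(wfront(0)[1]); save('top','t3.png',(210,150,310,250),6)
E
```

```text
t 4.125 pos [ 0.4791 -0.119   0.0274] hdg(tool x+90) -18.86 tilt [ 0.015 -0.004 -1.   ] w 0.0153 F [ 0.25  0.21 -0.08]
tool shift mm [-0.4  3.4  3.4]
[([182, 0, 72, 111, 1331], [213.9, 52.0]), ([79, 42, 94, 59, 560], [130.3, 73.9]), ([236, 191, 20, 15, 192], [246.2, 198.0]), ([281, 251, 17, 22, 190], [288.3, 262.8])]
```

View pics/t3.png

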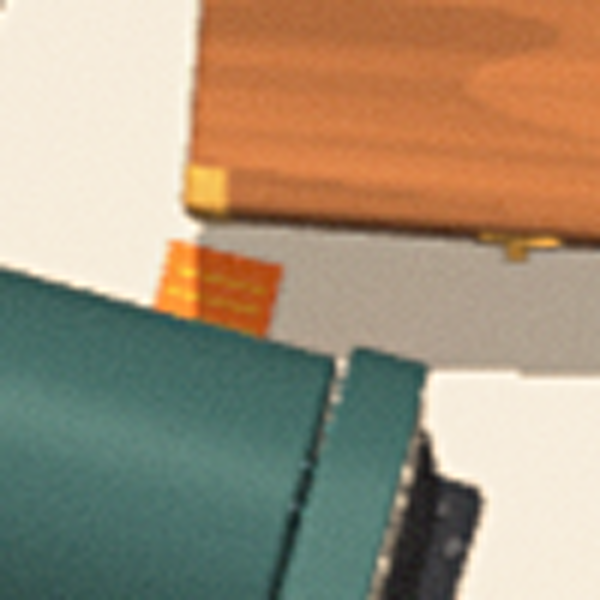

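The wedge has been pushed forward and right. Its front corners are at crop (168,240) and (284,264), i.e. original (238,190) and (257.3,194).

```bash
cat >> h.py <<'E'
C=np.array([.6424,-.2456,-.0925]); F=np.array([.5909,-.1505])
def foot_in(lc,rc):
    w=p2w('top',[lc,rc],.0025)[:,:2]; ax=w[1]-w[0]; print('front w',w.round(4),'width',np.linalg.norm(ax))
    a=np.arctan2(ax[1],ax[0])+np.pi/2; h=np.array([np.cos(a),np.sin(a)]); n=np.array([-h[1],h[0]])
    m=w.mean(0); d=F-m; print('hdg',np.degrees(a),'foot ahead of thin edge',d@h,'foot lateral(left+)',d@n,'back centre',m-.08*h)
E
python3 - <<'E'
from h import *
foot_in((238,190),(257.3,194)); go(.4791,-.119,.0225)
E
```

```text
front w [[ 0.5712 -0.1208]
 [ 0.562  -0.1599]] width 0.04018340781517961
hdg -13.352322402957645 foot ahead of thin edge 0.025987206656018804 foot lateral(left+) -0.004300853073194979 back centre [ 0.48877103 -0.1218389 ]
t 4.225 pos [ 0.4792 -0.1191  0.0274] hdg(tool x+90) -18.87 tilt [ 0.015 -0.004 -1.   ] w 0.015 F [-0.04  0.36 -0.97]
tool shift mm [-0.1  0.2  4.9]
```

Emit:
apply_moves(
  increments=[
    [15,[0,0,4],0],
    [15,[0,-5,1],0],
    [15,[0,-5,0],0],
    [15,[0,-5,0],0],
    [15,[0,-5,0],0],
  ],
)

```text
time_s: 4.85
eef_pos: [0.4989, -0.1258, 0.0222]
orientation: [-1.822, 2.548, -0.018]
wrist_force: [-0.0, 0.1, -0.3]
grip_width: 0.0152
```

Emit:
apply_moves(
  increments=[
    [15,[0,-5,1],0],
    [15,[0,-4,0],0],
    [15,[0,0,0],0],
  ],
)

```text
time_s: 5.22
eef_pos: [0.5084, -0.1291, 0.0212]
orientation: [-1.822, 2.548, -0.018]
wrist_force: [1.4, 0.8, 0.4]
grip_width: 0.0149
```

Run:
```python
from h import *
go(.4791,-.119,.0225)
save('top','t4.png',(210,150,310,250),6)
```

```text
t 5.225 pos [ 0.5084 -0.1291  0.0212] hdg(tool x+90) -18.87 tilt [ 0.014 -0.004 -1.   ] w 0.0149 F [1.43 0.79 0.39]
tool shift mm [-0.1 31.  -1.8]
```

View pics/t4.png

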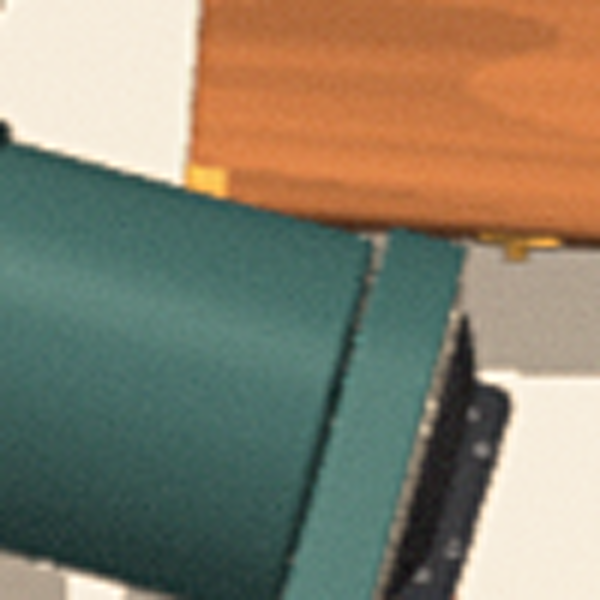

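The arm hides the wedge in the top view, so I'll use the scene camera.

Run:
```python
from h import *
save('scene','s4.png',(210,160,370,280),5)
```

```text
(no output)
```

View pics/s4.png

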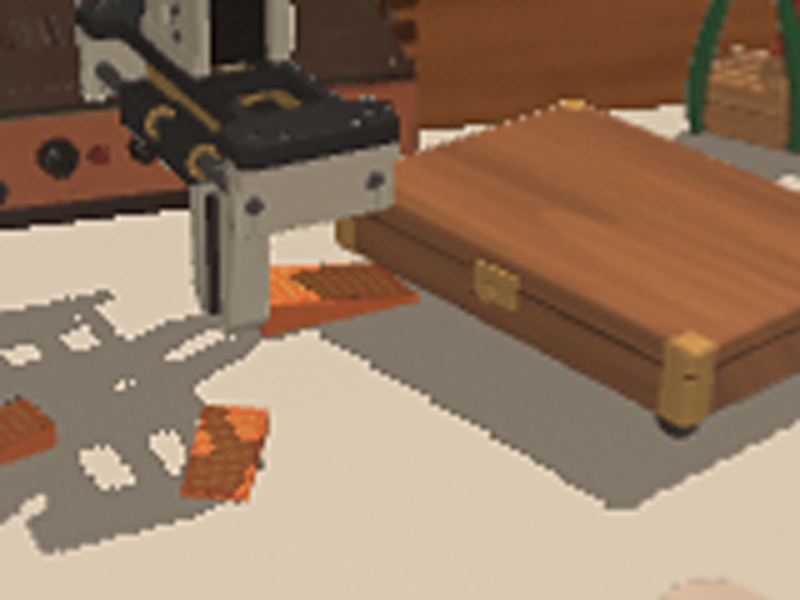

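The wedge's thin tip is now under the case edge, with its front right corner at crop (417,298) and its right-back bottom at (262,338). The fingers are square behind it.

Run:
```python
from h import *
w=p2w('scene',[(293.4,219.8),(262.4,227.6)],0.001)[:,:2]; d=w[0]-w[1]; a=np.arctan2(d[1],d[0]); h=d/np.linalg.norm(d); n=np.array([-h[1],h[0]])
print(w,np.linalg.norm(d),np.degrees(a)); print('foot ahead',(F-w[0])@h,'lateral',(F-w[0])@n-.02)
# from the hand: back face at tcp+7.5mm along hdg -18.87
s=status.state()['eef_pos']
for hd in (-18.87,-16):
    a=np.radians(hd);h=np.array([np.cos(a),np.sin(a)]);n=np.array([-h[1],h[0]]);b=s[:2]+.0075*h
    print('hand',hd,'foot ahead of tip',(F-b)@h-.08,'lat',(F-b)@n)
```

```text
[[ 0.58859899 -0.17009041]
 [ 0.51038249 -0.14707945]] 0.08153112529865122 -16.393655639610447
foot ahead -0.0033216392699051507 lateral -0.000556607993766025
hand -18.87 foot ahead of tip -0.002226305786448085 lat 0.006425391607671388
hand -16 foot ahead of tip -0.0020115442807008 lat 0.0021476780177002164
```

Emit:
apply_moves(
  increments=[
    [15,[0,-3,0],0],
    [15,[0,-3,0],0],
  ],
)

```text
time_s: 5.58
eef_pos: [0.5139, -0.131, 0.0214]
orientation: [-1.822, 2.548, -0.018]
wrist_force: [0.2, -0.6, -0.2]
grip_width: 0.0152
```

Emit:
apply_moves(
  increments=[
    [15,[0,-2,0],0],
    [15,[0,-2,0],0],
  ],
)

```text
time_s: 5.82
eef_pos: [0.5179, -0.1324, 0.0214]
orientation: [-1.822, 2.548, -0.018]
wrist_force: [-0.7, -0.1, 0.5]
grip_width: 0.0148
```

Emit:
apply_moves(
  increments=[
    [15,[0,-2,0],0],
    [15,[0,-2,0],0],
  ],
)

```text
time_s: 6.08
eef_pos: [0.522, -0.1337, 0.0214]
orientation: [-1.822, 2.548, -0.018]
wrist_force: [0.3, 0.0, -0.2]
grip_width: 0.0152
```

Emit:
apply_moves(
  increments=[
    [15,[0,-1.5,0],0],
    [15,[0,-1.5,0],0],
  ],
)

```text
time_s: 6.32
eef_pos: [0.5251, -0.1348, 0.0214]
orientation: [-1.822, 2.548, -0.018]
wrist_force: [-0.0, 1.1, -0.2]
grip_width: 0.0151
```

Emit:
apply_moves(
  increments=[
    [15,[0,-1,0],0],
    [15,[0,-1,0],0],
  ],
)

```text
time_s: 6.58
eef_pos: [0.5271, -0.1355, 0.0215]
orientation: [-1.822, 2.548, -0.018]
wrist_force: [-0.7, -0.0, -0.1]
grip_width: 0.0147
```

Run:
```python
from h import *
fs=[]
for i in range(6): imaging.get_image('scene'); fs.append(status.state()['wrist_force'])
print(np.mean(fs,0),np.std(fs,0)); go(.5,-.13,.02)
```

```text
[ 0.51484339 -0.30483388 -0.26447657] [0.29823714 0.28383037 0.36151085]
t 6.875 pos [ 0.527  -0.1355  0.0215] hdg(tool x+90) -18.87 tilt [ 0.014 -0.004 -1.   ] w 0.0149 F [ 0.41 -0.12  0.18]
tool shift mm [ 3.6 27.4  1.1]
```

Emit:
apply_moves(
  increments=[
    [15,[0,-1,0],0],
    [15,[0,-1,0],0],
  ],
)

```text
time_s: 7.12
eef_pos: [0.5287, -0.1361, 0.0215]
orientation: [-1.822, 2.548, -0.017]
wrist_force: [-3.1, 1.2, 1.3]
grip_width: 0.0149
```

Emit:
apply_moves(
  increments=[
    [15,[0,-1,0],0],
    [15,[0,-1,0],0],
  ],
)

```text
time_s: 7.38
eef_pos: [0.5301, -0.1365, 0.0215]
orientation: [-1.823, 2.549, -0.015]
wrist_force: [-5.9, 2.1, 4.7]
grip_width: 0.0153
```

```bash
cat >> h.py <<'E'
def force(k=6):
    fs=[]
    for i in range(k): imaging.get_image('scene'); fs.append(status.state()['wrist_force'])
    print('F mean',np.mean(fs,0).round(2))
E
python3 - <<'E'
from h import *
force(); save('scene','s5.png',(210,160,370,280),5)
E
```

```text
F mean [-5.15  1.8   3.42]
```

View pics/s5.png

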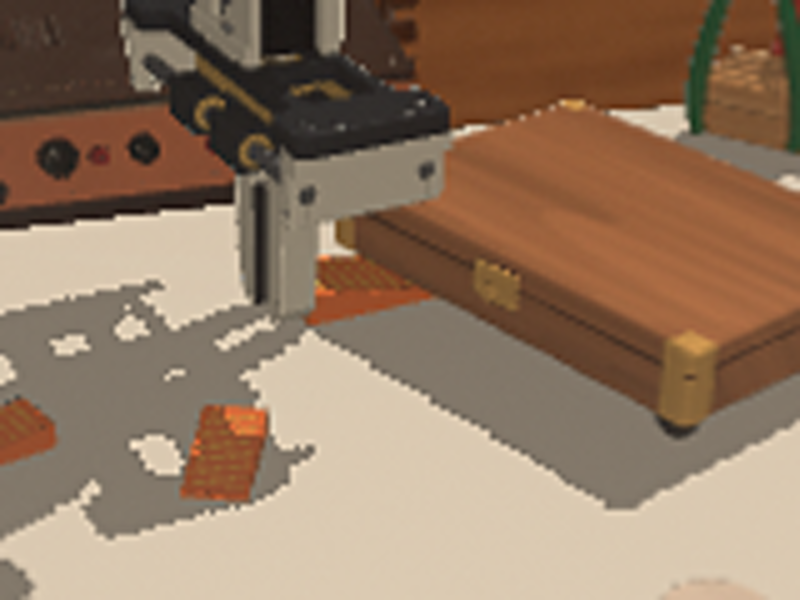

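The force is now about 5.5 N along the push, so the wedge is seated and the case looks unmoved (corner at crop (690,385) as before). I'll back off, then check clearances to the radio before pressing.

Emit:
apply_moves(
  increments=[
    [15,[0,8,0],0],
    [15,[0,20,0],0],
    [15,[0,0,-60],0],
    [15,[0,0,-60],0],
    [15,[0,0,-30],0],
  ],
)

```text
time_s: 8.35
eef_pos: [0.4986, -0.1259, 0.1724]
orientation: [-1.824, 2.551, -0.011]
wrist_force: [-0.3, -0.9, 0.1]
grip_width: 0.015
```

Run:
```python
from h import *
force()
b=p2w('scene',[(293,198)],0)[0]; print('radio front right bottom',b)
for z in (.06,.08,.1,.12): print(z,w2p('scene',[[b[0],b[1],z]]).round(0), 'top-edge corners',p2w('top',[(216,132),(150,243)],z).round(3)[:,:2].tolist())
go(F[0],F[1],.17); save('scene','s6.png',(210,130,370,250),5)
```

```text
F mean [-0.34 -0.12  0.65]
radio front right bottom [ 6.81175172e-01 -8.52262083e-02 -5.55111512e-17]
0.06 [[294. 177.]] top-edge corners [[0.68, -0.084], [0.468, 0.047]]
0.08 [[294. 169.]] top-edge corners [[0.675, -0.085], [0.467, 0.043]]
0.1 [[294. 162.]] top-edge corners [[0.671, -0.087], [0.467, 0.038]]
0.12 [[295. 154.]] top-edge corners [[0.666, -0.089], [0.467, 0.034]]
t 8.65 pos [ 0.4979 -0.1257  0.1676] hdg(tool x+90) -18.87 tilt [ 0.004 -0.001 -1.   ] w 0.015 F [-0.86 -0.31 -0.42]
tool shift mm [ -6.6 -96.   -2. ]
```

View pics/s6.png

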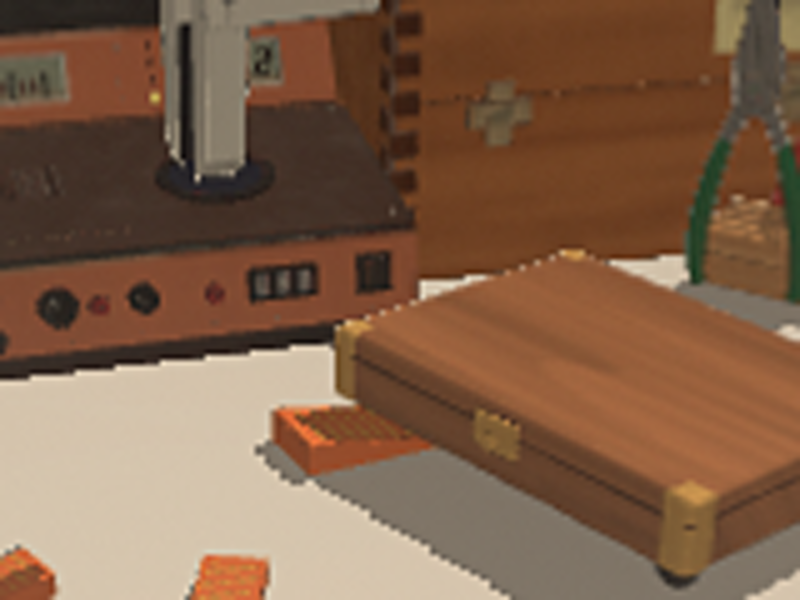

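The wedge sits under the corner: back at crop (300,440), foot end hidden beneath the case at (420,445). The radio's front is only about 62 mm high, so the gripper body (138 mm or more up) clears it. Moving over the press corner.

Emit:
apply_moves(
  increments=[
    [5,[-3,-48,0],0],
    [5,[-3,-44,0],0],
    [5,[0,-4,30],0],
    [5,[0,0,40],0],
    [5,[0,0,15],0],
  ],
)

```text
time_s: 9.32
eef_pos: [0.5925, -0.1515, 0.0758]
orientation: [1.827, -2.555, -0.002]
wrist_force: [0.4, 0.0, 0.3]
grip_width: 0.0052
```

Run:
```python
from h import *
force(); go(F[0],F[1],.072)
```

```text
F mean [-0.4   0.08  0.11]
t 9.625 pos [ 0.5943 -0.1521  0.0811] hdg(tool x+90) -18.87 tilt [ 0.005 -0.001 -1.   ] w 0.0053 F [0.19 0.06 0.61]
tool shift mm [-0.4  3.8  9.1]
```

Emit:
apply_moves(
  increments=[
    [5,[0,3,4],0],
    [5,[0,0,2],0],
    [5,[0,0,0],0],
  ],
)

```text
time_s: 10.0
eef_pos: [0.592, -0.1512, 0.077]
orientation: [-1.824, 2.551, -0.011]
wrist_force: [-0.4, -0.1, -0.1]
grip_width: 0.005
```

Emit:
apply_moves(
  increments=[
    [5,[0,0,1],0],
    [5,[0,0,1],0],
  ],
)

```text
time_s: 10.25
eef_pos: [0.5921, -0.1513, 0.0751]
orientation: [-1.824, 2.551, -0.011]
wrist_force: [0.2, -0.2, -0.3]
grip_width: 0.0045
```

Emit:
apply_moves(
  increments=[
    [5,[0,0,1],0],
  ],
)

```text
time_s: 10.38
eef_pos: [0.5921, -0.1513, 0.074]
orientation: [-1.824, 2.551, -0.011]
wrist_force: [0.1, -0.3, -1.0]
grip_width: 0.0053
```

Emit:
apply_moves(
  increments=[
    [5,[0,0,1],0],
  ],
)

```text
time_s: 10.5
eef_pos: [0.5921, -0.1513, 0.0729]
orientation: [-1.824, 2.551, -0.011]
wrist_force: [-0.5, 0.2, -0.4]
grip_width: 0.0048
```

Emit:
apply_moves(
  increments=[
    [5,[0,0,1],0],
  ],
)

```text
time_s: 10.62
eef_pos: [0.5921, -0.1513, 0.0718]
orientation: [-1.824, 2.551, -0.011]
wrist_force: [0.7, 0.4, 0.6]
grip_width: 0.005
```

Emit:
apply_moves(
  increments=[
    [5,[0,0,0.5],0],
    [5,[0,0,0.5],0],
  ],
)

```text
time_s: 10.88
eef_pos: [0.5921, -0.1513, 0.0706]
orientation: [-1.824, 2.551, -0.011]
wrist_force: [-0.5, -0.5, -0.5]
grip_width: 0.0048
```

Emit:
apply_moves(
  increments=[
    [5,[0,0,0.5],0],
    [5,[0,0,0.5],0],
  ],
)

```text
time_s: 11.12
eef_pos: [0.5922, -0.1512, 0.0704]
orientation: [-1.824, 2.551, -0.011]
wrist_force: [-3.9, 1.0, 7.9]
grip_width: 0.0051
```

Run:
```python
from h import *
force(); go(F[0],F[1],.07)
```

```text
F mean [-3.28  1.16  6.09]
t 11.425 pos [ 0.5922 -0.1513  0.0704] hdg(tool x+90) -18.87 tilt [ 0.009 -0.002 -1.   ] w 0.0054 F [-3.7   0.95  6.38]
tool shift mm [-0.3  1.5  0.4]
```

Firm contact: 6 N at a tip height of 53.5 mm with almost no give, more than the 2 to 4 N that would tip the case. I'll press slightly harder to confirm there's no rocking.

Emit:
apply_moves(
  increments=[
    [5,[0,1,0.6],0],
    [5,[0,0,0.5],0],
  ],
)

```text
time_s: 11.68
eef_pos: [0.5918, -0.1511, 0.0704]
orientation: [-1.823, 2.55, -0.014]
wrist_force: [-3.5, 0.5, 7.4]
grip_width: 0.0052
```

Run:
```python
from h import *
force(10); go(F[0],F[1],.07); save('scene','s7.png',(210,150,370,270),5)
```

```text
F mean [-1.47  0.84  6.88]
t 12.175 pos [ 0.5918 -0.1511  0.0704] hdg(tool x+90) -18.87 tilt [ 0.011 -0.003 -1.   ] w 0.0053 F [-1.07  0.16  7.08]
tool shift mm [-0.3  1.1  0.4]
```

View pics/s7.png

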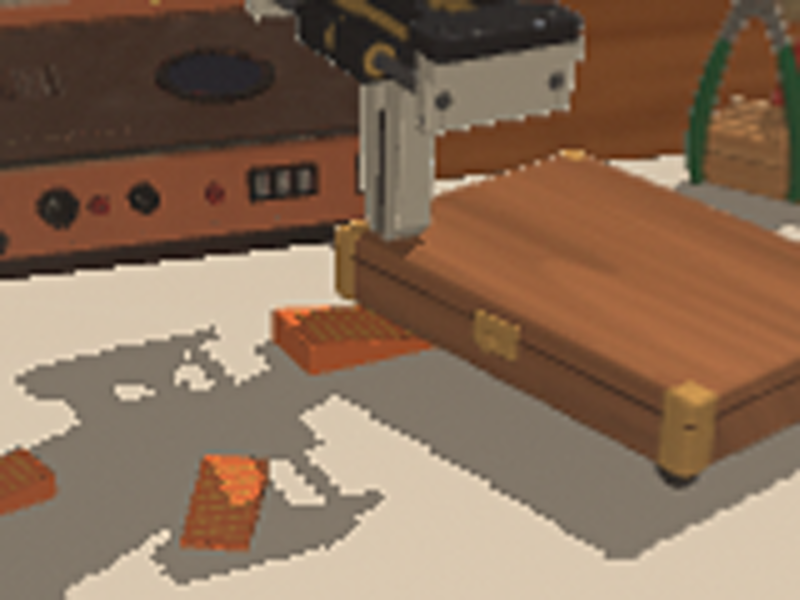

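The fingertips rest on the corner at crop (400,235). The wedge is unchanged, with its back at (300,340), and the case corner at (690,430) hasn't shifted. The force holds at about 7 N with no sinking, so I'm handing in.

```bash
python3 -c "
from plant import finish_job
print(finish_job())"
```

```text
the job is handed in; nothing more can be done
None
```

I pushed the 80x40 mm orange wedge thin end first under the near left foot. I stopped when about 5.5 N of resistance showed it was seated. That is above the 3 N given for a snug fit, but the case showed no movement in the pictures. I then backed off, came over the corner and pressed down, and the job is handed in with the fingertips still pressing.

- **Firmness:** contact came with the fingertips at about 53.5 mm. The press then held at 6 to 7 N with only about 0.2 mm of give, so the case did not rock and the wedge needed no second push. I judged level from that height alone (54 mm expected) and did not measure the tilt directly.
- **Centring:** the last measurement, from the scene camera before the final 24 mm of pushing, put the foot within about 1 mm of the wedge's centre line. An estimate from the hand position said 2 to 6 mm. I did not measure it again after seating.
- **Sideways force:** during the press the wrist also read a horizontal force of about 3.5 N, which I reduced to about 1.5 N by shifting the hand 1 mm.
- **Other things:** my path kept clear of the round box, blue cap and brass die, but I did not re-measure them. The two smaller wedges, which are look-alikes, were not touched. It took about 12 s of the 58 s allowed.

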